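Open a dial padlock by feel and hold it up

ROBOT

A 7-joint arm with a two-finger parallel gripper is mounted at the origin on the work surface. World frame = base frame: x ahead of the robot, y to its left, z up, the work surface at z = 0. Lengths are in m, angles in rad, forces in N, time in s.
With the tool pointing down it reaches from about 0.425 to 0.875 m from the base axis. Payload 4.7 kg.
Tool frame: the origin (TCP) lies on the mounting face of the last link; the fingertips stand 182 mm ahead of it and the grasp point (between the pads) lies 164 mm ahead of it (ctrl.finger_overhang is the distance from the TCP to the fingertips, in m); z points along the fingers, y is the line along which they close (so a half turn about z gives the same grasp; the last joint's range is limited). The gripper opens to 87 mm and grips with 3 to 60 N. Pads are 19 mm wide; open, the fingers measure 117 mm over their backs; the gripper's body (75 mm by 190 mm) begins 51 mm behind the grasp point.
Start: joints at [1.292, 0.321, -0.07, 1.45, 0.023, 1.371, -0.057], TCP at [0.188, -0.622, 0.405] pointing down, gripper open.
Joint ranges: [-2.86, 2.86], [-0.3, 2.09], [-1.38, 1.24], [0.06, 2.45], [-1.56, 4.7], [0.09, 2.05], [-2.69, 2.69]. Speed limits (rad/s): [2.57, 2.57, 3.14, 3.14, 3.14, 3.14, 3.14].

INTERFACE

Orientations are given as a rotation vector (axis times angle).
In Python, from bench import ctrl gives the robot as it stands.
- The arm moves only by the shell command python3 -m jog 'ROWS' [FORCE]. ROWS is a JSON object of lists of equal length, an entry for each row: "translation": the shift along the tool's x, y, z as a fraction of full scale, a list of three; "yaw": the turn about the tool's z as a fraction of full scale; "jaw": the closure, from 0 (fully open) to 1 (shut). In form: {"translation": [[dx, dy, dz], ...], "yaw": [yaw, ...], "jaw": [jaw, ...]}. A call has 1 to 8 rows; each row is the pose to reach, as a shift and turn from the pose commanded when the call began, along the tool's axes at that moment, turning the shorter way round; what a row does not reach only later rows make up. Full scale, the value 1, is 0.2 m for a shift and 180 degrees for a turn. A row lasts 1/8 s, in which the tool goes at most 62.5 mm and 10.7 degrees, less where a joint would pass 70% of its speed; a pose out of reach is approached as far as the arm can. A call with a number of a shift or a turn outside -1 to 1 is refused whole. A call with a gripper value outside its range is refused whole. The fingers move at their own pace and stop on an object; FORCE is the grip in N (left out, the last holds). Time passes only in rows, so rows that repeat a pose let the fingers close. It gives the time, the measured TCP pose, the force, the opening and the grip force at its end, in the units of the state.
- ctrl.get_state(): the state, without advancing time (a new reading comes with each control period).
- ctrl.get_image(name): name is "scene" or "top" or "wrist"; returns a dict with "pixels" (480x640x3 uint8, blue, green, red), "fx", "fy", "cx", "cy" (pixels), "k1" (the pictures are not rectified: a ray, as slopes to the right and down, at radius r is drawn at 1 + k1 r^2 times it, then the intrinsics apply), "R" (3x3) and "t" (3): a world point X has camera coordinates R X + t; the wrist camera has in their place "mount" (4x4, takes a point from camera to tool coordinates, whose origin is the TCP and whose axes are the flange's). Camera axes: x right, y down, z forward; pixel columns grow to the right and rows downward; lengths in m; the calibration is good to about 2 mm. A picture is of the moment at which its call begins: read the wrist's pose just before it. There is no depth.
- ctrl.close_job(): hands the job in; it is judged then, once.
Trained networks look in a picture, given as the dict that the camera call returned (one of the last four; its "shot" number tells which), for a name from the list of things; names that differ only in an ending like _2 or _b are one class to them, and where a whole thing is asked for, a point or a joint stands for the part that bears it (a point fixed in the world has none). Each returns a list of dicts, best first, with "p" (0 to 1); they miss things now and then, are a little off and sometimes report something else, mostly with a low value. They report only what shows in the picture. A call takes as long as a camera call. They do not tell look-alikes from the thing itself.
- ctrl.silhouettes(label, picture): "region" (480x640 bool, what is visible of it) and "at" ([column, row] in pixels, amid what is visible of it).
The state is a dict: "time": time; "joint_positions": joint angles; "qd": joint speeds; "joint_torque": joint torques, N m; "position": TCP position; "tool_rot": TCP orientation; "ft_force": force on the tool from outside, world axes, zero at the start; "torque": the same for the moment, N m; "grip_width": opening from 0.0 (shut) to 1.0 (fully open); "grip_force": force on a finger pad.
Only numpy, scipy, OpenCV 4.12 (cv2) and the standard library are available. Lean on these libraries where they do the work, as an engineer would, in place of code of your own. Each camera call takes 0.05 s, during which the arm holds its last target. There are 200 camera calls.

TASK

The dial padlock lying on the bench has all but its last number dialled: keeping it flat on the bench, slide it shackle first into the cradle until it is fully home against the low front stop, then turn its dial clockwise, click by click, until the last notch catches and the shackle springs out a little; do not force the dial on past that catch. Then pull the shackle out as far as it goes while the lock still lies in the cradle, and lift the open lock out by its shackle and hold it still, at least 10 cm clear of the bench: finish while holding it there, and leave everything else on the bench alone.

Things in the scene. Friction and masses are not known exactly. Their poses are not given: they have to be found in the camera images.
- lock_center (a point): centre of the dial padlock's case, half-way up: a plain steel box 72 mm long (its x), 62 mm wide (y), 28 mm thick (z), about 0.5 kg in all, lying flat on the bench, dial up. x points from the case towards the shackle, z up out of the dial face. A black dial sits at the middle of the face: a disc 47 mm across and 6.6 mm high, with a round fluted knob standing up from it
- knob (a point): on the dial's axis, half-way up the fluted knob: 24 mm in diameter, 16 mm tall, its foot 35 mm and its top 51 mm above the lock's underside
- dial_turn (a joint): angle of the dial in rad, clockwise (seen from above) positive, 0 at the start. It moves in clicks about 0.31 rad apart that take about 0.05 N m; the last notch lies somewhere 0.5 to 1.5 rad from the start and is not marked. When it catches, the shackle springs out about 5 mm; the dial then has about 0.2 rad of slack before it goes hard, and beyond 0.3 N m it is being forced
- bow (a point): middle of the far cross bar of the shackle (a round steel bar 9 mm thick, its axis 14 mm above the lock's underside): the bar is straight for 25 mm across the lock's y, 90 mm from the case centre along the lock's x when shut. Inside the shackle there is a free opening 34 mm wide (y) and 50 mm long between case and bar. x, y, z as those of the lock
- shackle_slide (a joint): how far the shackle has come out of the case along the lock's x, in m: within 0.001 of 0 while locked (it wanders up to 0.001 as the dial clicks), about 0.005 once it has sprung, 0.013 pulled right out, where it stops. Pulling it from sprung to the end takes about 1 to 3 N and it stays where it is left; it does not swivel
- seat (a point): where point lock_center lies when the lock is home in the cradle, with the same axes: the lock goes in along +x, shackle first. The cradle is open at the rear and the top and has no floor plate; the rear 26 mm of the lock's sides stay free of it
- lock: the padlock as a whole with dial and shackle; origin at the middle of the underside of its case, axes as those of lock_center
- dial: the dial and knob, with the notched wheel behind it inside the case
- shackle: the shackle, with the small fence inside the case that falls into the wheel's notch; axes as those of the lock
- cradle: bare aluminium cradle fixed to the bench, origin on the bench under point seat. Two cheeks 16 mm high, 65 mm apart inside and 24 mm thick, from x = 8 to 48 mm, with flared mouths back to x = -10 mm (80 mm wide there), and across the front (x = 36 to 50 mm) a stop bar 7 mm high that the case's front face stops against; the shackle passes over it
- keyed_padlock: bystander: small laminated brass padlock without a dial, 46 x 36 x 22 mm, lying flat beyond the work area
- knob_shell_a: bystander: steel door knob 64 mm across, 56 mm tall, origin under its centre
- knob_shell_b: bystander: a second such door knob
- rim_cylinder_a: bystander: round lock cylinder 47 mm across, 28 mm tall with a flat tail standing up to 65 mm, origin under its centre
- rim_cylinder_b: bystander: a second such lock cylinder
- screwdriver: bystander: screwdriver 190 mm long lying on the bench
- plug_follower: bystander: brass rod 13 mm thick, 130 mm long lying on the bench
There are look-alikes about, which are no part of the job. Leave any purple look-alike of the lock alone. There is more than one size of the cradle; the job needs the largest.

How it is judged:
By the outcome, as a careful person would: the job done as asked, in the order asked, and still so for the second after the job is handed in, while the arm keeps its last pose, push and grip.
It also fails if it takes over 72 s, if anything falls off the work surface, if the arm or the gripper's body presses on something with over 40 N, if the wrist force passes 120 N, or if a joint passes its speed limit or range.

## Working session

There is one attempt and no reset: what is moved stays moved. The work goes in short steps, Python scripts to look and compute and a shell command to move; the robot and the scene stay as the last step left them, time stands still between calls to the robot, and variables do not carry over. Pictures are saved under pics/ and viewed, at most 14 in all, crops included, and the job is handed in when it is done.

```bash
ls; mkdir -p pics; cat > h.py <<'E'
import numpy as np, cv2
from scipy.spatial.transform import Rotation as Ro
from bench import ctrl
def cam(name):
    s=ctrl.get_state(); im=ctrl.get_image(name)
    if name=="wrist":
        T=np.eye(4);T[:3,:3]=Ro.from_rotvec(s["tool_rot"]).as_matrix();T[:3,3]=s["position"]
        W=T@np.array(im["mount"]); R=W[:3,:3].T; t=-R@W[:3,3]
    else: R=np.array(im["R"]);t=np.array(im["t"])
    return im,R,t
def D(im): return np.array([im["k1"],0,0,0,0.])
def K(im): return np.array([[im["fx"],0,im["cx"]],[0,im["fy"],im["cy"]],[0,0,1.]])
def ray(c,uv,z):
    """world points at height z; radial model as stated equals cv2's"""
    im,R,t=c
    p=cv2.undistortPoints(np.array(uv,float).reshape(-1,1,2),K(im),D(im)).reshape(-1,2)
    d=np.c_[p,np.ones(len(p))]@R; o=-R.T@t
    return o+d*((z-o[2])/d[:,2])[:,None]
def proj(c,X):
    im,R,t=c
    return cv2.projectPoints(np.array(X,float).reshape(-1,1,3),cv2.Rodrigues(R)[0],t,K(im),D(im))[0].reshape(-1,2)
E
python3 - <<'E'
from h import *
s=ctrl.get_state(); print({k:np.round(v,3).tolist() for k,v in s.items()})
for n in("top","scene"):
    c=cam(n); cv2.imwrite(f"pics/{n}0.png",c[0]["pixels"]); print(n,c[0]["k1"],np.round(-c[1].T@c[2],3))
    for l in("lock","dial","cradle","shackle","keyed_padlock","lock_center","seat"):
        try:
            for d in ctrl.silhouettes(l,c[0]):
                if d["p"]>.2: print(l,round(d["p"],2),np.round(d["at"]),d["region"].sum(),np.round(ray(c,d["at"],.014)[0],3))
        except Exception as e: print(l,e)
E
```

```text
pics
{'time': 0.0, 'joint_positions': [1.292, 0.322, -0.07, 1.452, 0.023, 1.371, -0.057], 'qd': [0.0, -0.001, 0.001, 0.0, 0.001, -0.001, 0.001], 'joint_torque': [-0.0, -49.129, -0.404, -31.253, -0.064, 0.044, 0.0], 'position': [0.187, -0.622, 0.404], 'tool_rot': [-3.106, -0.458, 0.001], 'ft_force': [0.205, -0.215, -0.248], 'torque': [-0.018, -0.012, 0.011], 'grip_force': 0.0, 'grip_width': 1.0}
top -0.05346156322884323 [0.211 0.029 1.402]
lock 0.79 [372. 238.] 856 [ 0.48  -0.137  0.014]
lock 0.77 [353. 291.] 922 [ 0.338 -0.083  0.014]
lock 0.62 [462. 343.] 943 [ 0.202 -0.367  0.014]
dial 0.75 [378. 238.] 245 [ 0.48  -0.153  0.014]
dial 0.57 [466. 348.] 243 [ 0.189 -0.376  0.014]
dial 0.56 [357. 292.] 243 [ 0.336 -0.094  0.014]
cradle 0.75 [289. 262.] 222 [0.412 0.085 0.014]
cradle 0.65 [246. 220.] 482 [0.527 0.201 0.014]
cradle 0.5 [198. 192.] 318 [0.602 0.333 0.014]
cradle 0.43 [378. 239.] 257 [ 0.476 -0.153  0.014]
shackle 0.76 [328. 280.] 238 [ 0.367 -0.019  0.014]
shackle 0.65 [353. 224.] 201 [ 0.516 -0.084  0.014]
shackle 0.58 [459. 316.] 173 [ 0.271 -0.361  0.014]
keyed_padlock
[... 760 characters left out ...]
4. 209.] 333 [0.611 0.32  0.014]
cradle 0.6 [401. 222.] 706 [0.526 0.19  0.014]
cradle 0.57 [278. 310.] 385 [ 0.477 -0.157  0.014]
shackle 0.74 [140. 310.] 265 [ 0.27  -0.356  0.014]
shackle 0.63 [280. 231.] 241 [ 0.344 -0.021  0.014]
shackle 0.54 [305. 284.] 249 [ 0.476 -0.075  0.014]
shackle 0.37 [402. 224.] 654 [0.532 0.186 0.014]
keyed_padlock 0.9 [365. 370.] 593 [ 0.692 -0.126  0.014]
lock_center 0.96 [112. 293.] 1450 [ 0.196 -0.375  0.014]
lock_center 0.76 [255. 246.] 1227 [ 0.332 -0.088  0.014]
lock_center 0.73 [283. 308.] 1374 [ 0.483 -0.147  0.014]
seat 0.7 [401. 222.] 704 [0.527 0.188 0.014]
seat 0.65 [329. 216.] 348 [0.395 0.086 0.014]
seat 0.56 [465. 207.] 366 [0.61  0.33  0.014]
```

```bash
python3 - <<'E'
import cv2
a=cv2.imread("pics/top0.png")[120:390,160:520]
cv2.imwrite("pics/topc.png",cv2.resize(a,(800,600),interpolation=cv2.INTER_CUBIC))
E
```

```text
(no output)
```

View pics/topc.png

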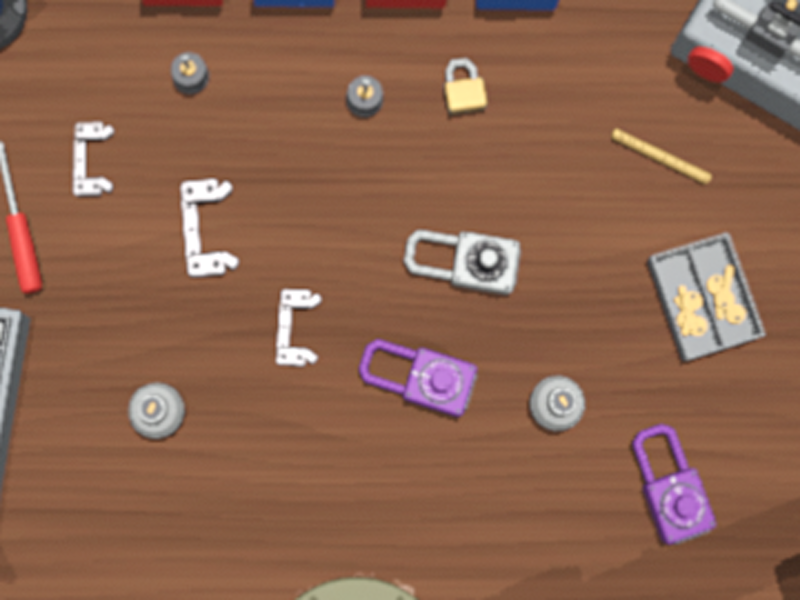

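Candidates for the lock in the crop are the steel one at (487,262) and purple ones at (440,380) and (682,505). Only the steel one is real, because purple ones are excluded. There are three cradles, at crop (90,158), (205,228) and (295,328). The middle one, full-image (250,223), is clearly the largest. I'll get close to confirm.

```bash
cat >> h.py <<'E'
def rows(target_xy=None,tip_z=None,yawdir=None):
    """shift (full-scale units, tool axes) to bring grasp axis to xy, fingertips to tip_z, tool y along yawdir(rad world)"""
    s=ctrl.get_state(); M=Ro.from_rotvec(s["tool_rot"]).as_matrix(); p=np.array(s["position"])
    g=np.array([*(target_xy if target_xy is not None else p[:2]), (tip_z+ctrl.finger_overhang) if tip_z is not None else p[2]])
    out=(M.T@(g-p))/.2
    y=None
    if yawdir is not None:
        cur=np.arctan2(M[1,1],M[0,1]); d=(cur-yawdir+np.pi/2)%np.pi-np.pi/2; y=d/np.pi
    print("tr",np.round(out,4),"yaw",None if y is None else round(y,4),"q7",round(s["joint_positions"][6],3),"tool y deg",np.degrees(np.arctan2(M[1,1],M[0,1])).round(2),"tilt",np.round(M[:,2],4),"t",s["time"])
E
python3 - <<'E'
from h import *
c=cam("wrist"); print(np.round(c[0]["mount"],3),c[0]["fx"],np.round(-c[1].T@c[2],3))
c=cam("top")
for l in("dial","shackle"):
    for d in ctrl.silhouettes(l,c[0])[:3]:print(l,np.round(ray(c,d["at"],.035 if l=="dial" else .014)[0],3))
rows([.48,-.12],.22)
rows([.48,-.05],.22,np.radians(0))
E
```

```text
[[-0.    -0.964 -0.264  0.073]
 [ 1.     0.    -0.001 -0.   ]
 [ 0.001 -0.264  0.964  0.02 ]
 [ 0.     0.     0.     1.   ]] 395.30079310732145 [ 0.257 -0.601  0.385]
dial [ 0.477 -0.144  0.035]
dial [ 0.472 -0.149  0.035]
dial [ 0.338 -0.094  0.035]
shackle [ 0.259 -0.325  0.014]
shackle [ 0.469 -0.084  0.014]
shackle [ 0.373 -0.014  0.014]
tr [ 2.1248 -1.9829  0.0127] yaw None q7 -0.057 tool y deg -73.23 tilt [-0.e+00 -1.e-04 -1.e+00] t 1.0
tr [ 2.2258 -2.318   0.0127] yaw -0.4068 q7 -0.057 tool y deg -73.23 tilt [-0.e+00 -1.e-04 -1.e+00] t 1.0
```

```bash
python3 -m jog '{"translation":[[0.25,-0.2,0],[0.5,-0.45,0],[0.75,-0.7,0],[1,-0.9,0],[1,-1,0],[1,-1,0]],"yaw":[-0.05,-0.1,-0.15,-0.2,-0.25,-0.3],"jaw":[0,0,0,0,0,0]}'; python3 -c "
from h import *
rows([.48,-.13],.2,0)"
```

```text
time: 1.75
position: [0.3229, -0.37, 0.4053]
tool_rot: [2.551, 1.833, -0.0]
ft_force: [-1.1, -1.1, -0.1]
grip_width: 1.003
grip_force: 0.0
tr [1.3879 0.3614 0.1149] yaw -0.1034 q7 0.477 tool y deg -18.61 tilt [ 3.e-04 -7.e-04 -1.e+00] t 1.75
```

```bash
python3 -m jog '{"translation":[[0.25,0.05,0.02],[0.5,0.1,0.05],[0.75,0.15,0.1],[1,0.2,0.1],[1,0.25,0.1],[1,0.25,0.1]],"yaw":[-0.03,-0.06,-0.1,-0.1,-0.1,-0.1],"jaw":[0,0,0,0,0,0]}'; python3 -c "
from h import *
rows([.48,-.14],.2,0)"
```

```text
time: 2.5
position: [0.4346, -0.2013, 0.3848]
tool_rot: [2.244, 2.198, -0.001]
ft_force: [0.2, 0.1, -1.1]
grip_width: 1.0
grip_force: 0.0
tr [0.3115 0.2205 0.0131] yaw -0.0067 q7 0.368 tool y deg -1.21 tilt [ 1.e-04 -6.e-04 -1.e+00] t 2.5
```

```bash
python3 -m jog '{"translation":[[0.15,0.1,0],[0.3,0.22,0.01],[0.31,0.22,0.01],[0.31,0.22,0.01]],"yaw":[0,0,0,0],"jaw":[0,0,0,0]}'; python3 - <<'E'
from h import *
c=cam("wrist"); v=c[0]["pixels"].copy()
for l in("lock","dial","shackle","knob"):
    for d in ctrl.silhouettes(l,c[0]):
        if d["p"]>.3:
            m=d["region"].astype(np.uint8); r=cv2.minAreaRect(cv2.findNonZero(m))
            print(l,round(d["p"],2),np.round(d["at"]),m.sum(),np.round(r[0]),np.round(r[1]),round(r[2],1))
            cs,_=cv2.findContours(m,0,1); cv2.drawContours(v,cs,-1,(0,255,0) if l=="lock" else (0,0,255),1)
cv2.imwrite("pics/w1.png",v); cv2.imwrite("pics/w1raw.png",c[0]["pixels"])
rows([.48,-.14],.2,0)
E
```

```text
time: 3.0
position: [0.479, -0.1414, 0.3825]
tool_rot: [-2.247, -2.195, 0.002]
ft_force: [0.3, -0.4, -0.7]
grip_width: 1.004
grip_force: 0.0
lock 0.74 [330. 207.] 7785 [332. 188.] [ 72. 155.] 7.8
lock 0.55 [162. 153.] 9270 [166. 127.] [ 86. 164.] 12.5
dial 0.75 [325. 225.] 2220 [327. 225.] [52. 52.] 90.0
dial 0.69 [152. 167.] 2689 [152. 164.] [61. 55.] 45.0
shackle 0.92 [344. 118.] 1791 [338. 146.] [61. 71.] 8.5
shackle 0.84 [184.  63.] 2195 [174.  84.] [68. 77.] 11.8
knob 0.91 [328. 225.] 2341 [327. 226.] [54. 53.] 45.0
knob 0.63 [153. 165.] 2751 [152. 164.] [62. 56.] 15.9
tr [0.0043 0.0039 0.0029] yaw -0.0075 q7 0.192 tool y deg -1.35 tilt [-2.e-04 -5.e-04 -1.e+00] t 3.25
```

View pics/w1.png

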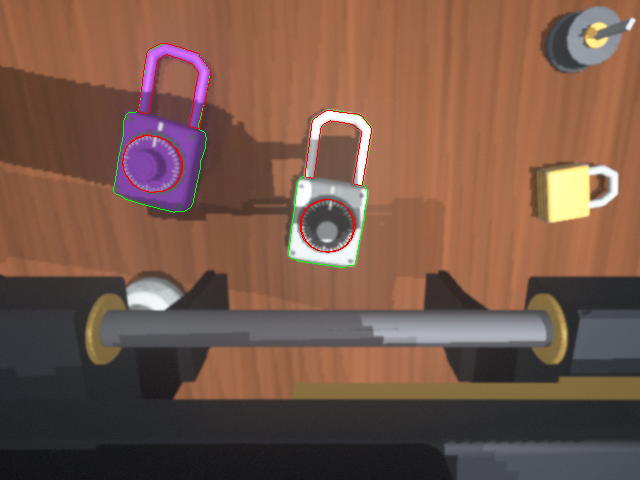

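The steel lock is at dial pixel (327,225), with its shackle up the image at (344,118). The purple look-alike is at (152,165). Next I'll fit the pose.

```bash
cat >> h.py <<'E'
from scipy.optimize import minimize
def box(x0,x1,y0,y1,z0,z1): return np.array([[x,y,z] for x in(x0,x1) for y in(y0,y1) for z in(z0,z1)],float)
CASE=[box(-.036,.036,-.031,.031,0,.028)]
a=np.linspace(0,6.28,24); CASE.append(np.r_[np.c_[.012*np.cos(a),.012*np.sin(a),0*a+.051],np.c_[.012*np.cos(a),.012*np.sin(a),0*a+.035]])
def shk(s=0.):
    L=[box(.03,.075+s,y-.0045,y+.0045,.0095,.0185) for y in(-.0215,.0215)]
    L.append(box(.0855+s,.0945+s,-.0125,.0125,.0095,.0185))
    for q in(-1,1):
        e=np.array([[.075+s,q*.017],[.075+s,q*.026],[.0855+s,q*.0125],[.0945+s,q*.0125]]); L.append(np.r_[np.c_[e,np.full(4,.0095)],np.c_[e,np.full(4,.0185)]])
    return L
def crad():
    L=[box(.036,.05,-.0325,.0325,0,.007)]
    for q in(-1,1):
        L.append(box(.008,.048,min(q*.0325,q*.0565),max(q*.0325,q*.0565),0,.016))
        e=np.array([[.008,q*.0325],[.008,q*.0565],[-.01,q*.040],[-.01,q*.0565]]); L.append(np.r_[np.c_[e,0*e[:,0]],np.c_[e,0*e[:,0]+.016]])
    return L
def draw(c,parts,p,S=4):
    cs,sn=np.cos(p[2]),np.sin(p[2]); m=np.zeros((480*S,640*S),np.uint8)
    for P in parts:
        Q=np.c_[P[:,0]*cs-P[:,1]*sn+p[0],P[:,0]*sn+P[:,1]*cs+p[1],P[:,2]]
        cv2.fillConvexPoly(m,cv2.convexHull(((proj(c,Q)+.5)*S*16).astype(np.int32)),1,shift=4)
    return m
def fit(c,region,parts,p0,S=4):
    r=cv2.resize(region.astype(np.uint8),None,fx=S,fy=S,interpolation=0)
    f=lambda p:1-(lambda m:(m&r).sum()/((m|r).sum()+1))(draw(c,parts,p,S))
    o=minimize(f,p0,method="Nelder-Mead",options=dict(initial_simplex=np.array(p0)+np.array([[0,0,0],[.008,0,0],[0,.008,0],[0,0,.1]]),xatol=1e-4,fatol=1e-4))
    return o.x,1-o.fun
E
python3 - <<'E'
from h import *
c=cam("wrist")
def near(l,uv): return min(ctrl.silhouettes(l,c[0]),key=lambda d:np.hypot(*(np.array(d["at"])-uv)))["region"]
L=near("lock",(330,207));
for nm,parts,reg in(("all",CASE+shk(),L),("case",CASE,L&~near("shackle",(344,118)))):
    x,i=fit(c,reg,parts,[.477,-.144,1.5]); print(nm,np.round(x,4),np.degrees(x[2]).round(2),round(i,3))
d=ray(c,near("dial",(327,225)).nonzero()[::-1] and [cv2.minAreaRect(cv2.findNonZero(near("dial",(327,225)).astype(np.uint8)))[0]],.0346);print("dial",np.round(d,4))
v=c[0]["pixels"].copy(); m=draw(c,CASE+shk(),fit(c,L,CASE+shk(),[.477,-.144,1.5])[0],1); cs,_=cv2.findContours(m,1,1); cv2.drawContours(v,cs,-1,(0,255,0),1)
cv2.imwrite("pics/w2.png",cv2.resize(v[90:290,230:430],(600,600)))
ct=cam("top")
rg=max(ctrl.silhouettes("cradle",ct[0]),key=lambda d:d["region"].sum())["region"]
x,i=fit(ct,rg,crad(),[.515,.19,1.55]); print("cradle",np.round(x,4),np.degrees(x[2]),i)
E
```

```text
all [ 0.4791 -0.1516  1.396 ] 79.99 0.927
case [ 0.4789 -0.153   1.3905] 79.67 0.964
dial [[ 0.4794 -0.1516  0.0346]]
cradle [0.5245 0.1619 1.6678] 95.55588858528337 0.8754716981132076
```

View pics/w2.png

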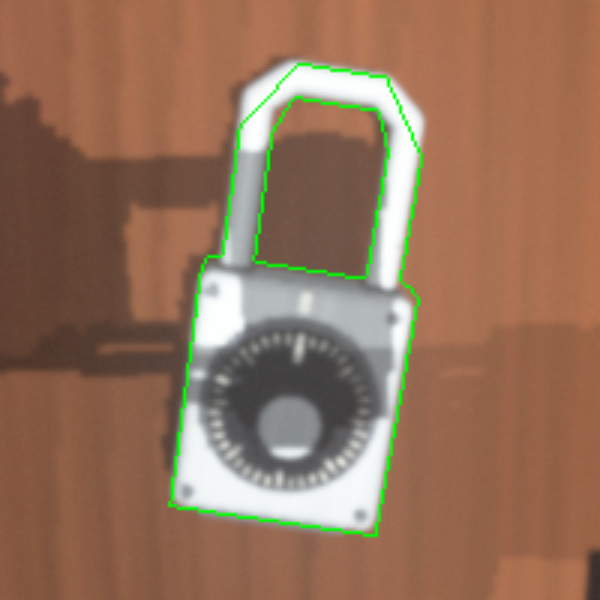

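The fit overlays well: lock at (0.479,-0.152), heading 80°. The cradle is roughly at (0.524,0.162), heading 95.6°. Now I'll move to grasp the rear of the case.

```bash
python3 -c "
from h import *
rows([.4748,-.1756],.005,np.radians(-10))"
```

```text
tr [-0.1797 -0.0207  0.9779] yaw 0.0488 q7 0.192 tool y deg -1.22 tilt [ 0.e+00 -1.e-04 -1.e+00] t 3.6
```

```bash
python3 -m jog '{"translation":[[-0.1,-0.01,0.1],[-0.18,-0.02,0.3],[-0.18,-0.02,0.5],[-0.18,-0.02,0.7],[-0.18,-0.02,0.85],[-0.18,-0.02,0.95],[-0.18,-0.02,0.975],[-0.18,-0.02,0.975]],"yaw":[0.03,0.049,0.049,0.049,0.049,0.049,0.049,0.049],"jaw":[0,0,0,0,0,0,0,0]}'; python3 -c "
from h import *
rows([.4748,-.1756],.005,np.radians(-10))"
```

```text
time: 4.6
position: [0.4752, -0.1756, 0.188]
tool_rot: [2.407, 2.019, 0.0]
ft_force: [0.2, 0.2, -0.5]
grip_width: 0.999
grip_force: 0.0
tr [-0.0002 -0.0019  0.0041] yaw -0.0002 q7 -0.029 tool y deg -10.03 tilt [ 2.e-04 -0.e+00 -1.e+00] t 4.6
```

```bash
python3 -m jog '{"translation":[[0,0,0],[0,0,0],[0,0,0],[0,0,0],[0,0,0],[0,0,0]],"yaw":[0,0,0,0,0,0],"jaw":[0.3,0.4,0.6,1,1,1]}' 25; python3 -c "
from h import *
rows([.53,.06],.006,np.radians(5.5))"
```

```text
time: 5.35
position: [0.4751, -0.1757, 0.1881]
tool_rot: [2.407, 2.018, -0.0]
ft_force: [-1.3, 0.4, 5.8]
grip_width: 0.711
grip_force: 25.0
tr [ 1.2086e+00  6.5000e-02 -9.0000e-04] yaw -0.0863 q7 -0.029 tool y deg -10.04 tilt [ 1.e-04 -5.e-04 -1.e+00] t 5.35
```

```bash
python3 -m jog '{"translation":[[0.05,0,0],[0.2,0,0],[0.35,0,0],[0.5,0,0],[0.65,0,0],[0.8,0.0,0],[0.9,0.0,0],[0.95,0.02,0]],"yaw":[0,-0.01,-0.02,-0.03,-0.045,-0.06,-0.07,-0.08],"jaw":[1,1,1,1,1,1,1,1]}'; python3 -c "
from h import *
rows([.5327,.0784],.006,np.radians(5.6))
print(ctrl.get_state()['ft_force'])"
```

```text
time: 6.35
position: [0.5114, 0.0093, 0.1881]
tool_rot: [2.134, 2.305, -0.01]
ft_force: [-8.3, -11.6, 14.3]
grip_width: 0.713
grip_force: 25.0
tr [ 0.3363  0.1326 -0.0028] yaw -0.0066 q7 -0.205 tool y deg 4.41 tilt [-0.0036 -0.0053 -1.    ] t 6.35
[ -8.27045913 -11.6101034   14.26262919]
```

```bash
python3 -m jog '{"translation":[[0,0,-0.003],[0.1,0.03,-0.004],[0.2,0.07,-0.004],[0.3,0.11,-0.004],[0.33,0.125,-0.004],[0.33,0.125,-0.004],[0.33,0.125,-0.004]],"yaw":[0,-0.002,-0.004,-0.006,-0.006,-0.006,-0.006],"jaw":[1,1,1,1,1,1,1]}'; python3 - <<'E'
from h import *
rows([.5327,.0784],.006,np.radians(5.6))
c=cam("wrist")
v=c[0]["pixels"].copy()
for l in("cradle","lock"):
  for d in ctrl.silhouettes(l,c[0]):
    print(l,d["p"],d["at"],d["region"].sum())
    if d["p"]>.3:
        cs,_=cv2.findContours(d["region"].astype(np.uint8),0,1); cv2.drawContours(v,cs,-1,(0,255,0) if l=="lock" else (0,0,255),1)
        if l=="cradle": print(fit(c,d["region"],crad(),[.5245,.162,1.668]))
cv2.imwrite("pics/w3.png",v)
E
```

```text
time: 7.22
position: [0.5315, 0.0786, 0.1881]
tool_rot: [-2.113, -2.323, -0.0]
ft_force: [-0.6, 0.3, -0.3]
grip_width: 0.711
grip_force: 25.0
tr [-0.0018  0.0061 -0.0004] yaw -0.0011 q7 -0.338 tool y deg 5.41 tilt [-0.001  0.001 -1.   ] t 7.225
cradle 0.88 [242.6, 51.7] 16366
(array([0.5240898 , 0.16156623, 1.6889499 ]), np.float64(0.8503854474338108))
cradle 0.81 [73.4, 253.5] 3956
(array([0.5245, 0.162 , 1.668 ]), np.float64(0.0))
lock 0.7 [325.1, 203.6] 33514
```

View pics/w3.png

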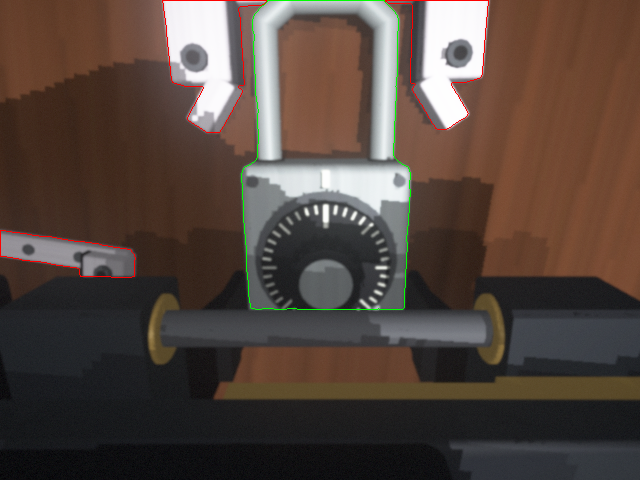

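Lock is held straight, aimed between the cheeks: inner edges at columns ~240 and ~413, case spanning 243–408. Refining the fit in this same picture.

```bash
sed -i 's/e=np.array(\[\[.008,q\*.0325\],\[.008,q\*.0565\].*$/e=np.array([[.008,q*.0325],[.008,q*.044],[-.01,q*.040],[-.006,q*.049]]); L.append(np.r_[np.c_[e,0*e[:,0]],np.c_[e,0*e[:,0]+.016]])/' h.py; python3 - <<'E'
from h import *
c=cam("wrist")
D0=max(ctrl.silhouettes("cradle",c[0]),key=lambda d:d["region"].sum())["region"]
Lk=ctrl.silhouettes("lock",c[0])[0]["region"]
lower=np.ones((480,640),bool)
a,i=fit(c,D0,crad(),[.5245,.162,1.668]); print("cradle",np.round(a,4),np.degrees(a[2]),i)
b,j=fit(c,Lk,[CASE[0]]+shk(),[.535,.102,1.66]); print("lock",np.round(b,4),np.degrees(b[2]),j)
u=np.array([np.cos(a[2]),np.sin(a[2])]); w=np.array([-u[1],u[0]]); d=b[:2]-a[:2]; print("lock in cradle along,lat (mm)",d@u*1e3,d@w*1e3,"yaw",np.degrees(b[2]-a[2]))
v=c[0]["pixels"].copy()
for P,x,col in((crad(),a,(0,255,0)),([CASE[0]]+shk(),b,(255,0,255))):
    cs,_=cv2.findContours(draw(c,P,x,1),1,1); cv2.drawContours(v,cs,-1,col,1)
cv2.imwrite("pics/w4.png",v[:320,100:540])
rows(); p=ctrl.get_state()["position"]; print("grasp in lock",[(np.array(p[:2])-b[:2])@np.array([np.cos(b[2]),np.sin(b[2])]),(np.array(p[:2])-b[:2])@np.array([-np.sin(b[2]),np.cos(b[2])])])
E
```

```text
cradle [0.5242 0.161  1.6844] 96.51145200492809 0.8826239866910858
lock [0.5288 0.1058 1.6652] 95.40954960506232 0.80550978582788
lock in cradle along,lat (mm) -55.38598651028777 1.6974454809355524 yaw -1.1019023998657562
tr [0. 0. 0.] yaw None q7 -0.338 tool y deg 5.43 tilt [-7.e-04  4.e-04 -1.e+00] t 7.525
grasp in lock [np.float64(-0.027355100252085443), np.float64(-0.00023796340511810996)]
```

View pics/w4.png

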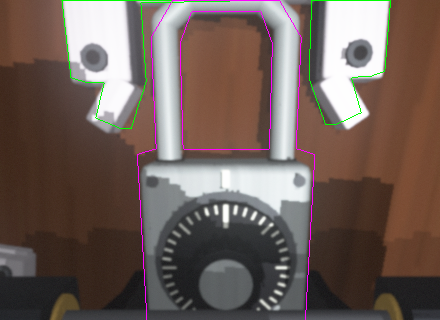

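```bash
python3 - <<'E'
from h import *
import h
c=cam("wrist")
D0=max(ctrl.silhouettes("cradle",c[0]),key=lambda d:d["region"].sum())["region"].copy()
Lk=ctrl.silhouettes("lock",c[0])[0]["region"].copy()
od=h.draw
def fitc(reg,parts,p,r1):
    reg[r1:]=0
    def dd(*a):
        m=od(*a); m[r1*a[3]:]=0; return m
    h.draw=dd; x=fit(c,reg,parts,p); h.draw=od; return x
a,i=fitc(D0,crad(),[.5245,.162,1.668],78); print("cradle",np.round(a,4),np.degrees(a[2]),i)
b,j=fitc(Lk,[CASE[0]]+shk(),[.531,.102,1.66],295); print("lock",np.round(b,4),np.degrees(b[2]),j)
u=np.array([np.cos(a[2]),np.sin(a[2])]); w=np.array([-u[1],u[0]]); d=b[:2]-a[:2]; print("lock in cradle along,lat (mm)",d@u*1e3,d@w*1e3,"yaw",np.degrees(b[2]-a[2]))
p=ctrl.get_state()["position"]; print("grasp in lock",[(np.array(p[:2])-b[:2])@np.array([np.cos(b[2]),np.sin(b[2])]),(np.array(p[:2])-b[:2])@np.array([-np.sin(b[2]),np.cos(b[2])])])
M=Ro.from_rotvec(ctrl.get_state()["tool_rot"]).as_matrix()
print("u in tool",M.T@np.r_[u,0], "w in tool",M.T@np.r_[w,0])
E
```

```text
cradle [0.5245 0.162  1.668 ] 95.5693602278213 0.0
lock [0.5296 0.1047 1.6721] 95.80185012362699 0.9036757682553276
lock in cradle along,lat (mm) -57.52734110263215 0.5130625436223433 yaw 0.23248989580568707
grasp in lock [np.float64(-0.02659612606720094), np.float64(0.0003769128298207495)]
u in tool [ 9.99996976e-01 -2.45256933e-03 -1.81250956e-04] w in tool [-2.45254613e-03 -9.99996984e-01  1.28124508e-04]
```

```bash
python3 - <<'E'
from h import *
c=cam("wrist")
ds=ctrl.silhouettes("cradle",c[0]); print([(round(d["p"],2),np.round(d["at"]),d["region"].sum()) for d in ds])
ds=[d for d in ds if d["region"][:70].sum()>5000]
if ds:
    R=ds[0]["region"]; rr=np.arange(22,76,3)
    l=[(np.flatnonzero(R[r,:320]).max()+1,r+.5) for r in rr]; q=[(320+np.flatnonzero(R[r,320:]).min(),r+.5) for r in rr]
    A=ray(c,l,0.);B=ray(c,q,0.)
    for z in(0.,.016): print(z,np.mean(np.hypot(*(ray(c,l,z)-ray(c,q,z))[:,:2].T)))
    fa=np.polyfit(A[:,1],A[:,0],1);fb=np.polyfit(B[:,1],B[:,0],1); print("headings",90-np.degrees(np.arctan([fa[0],fb[0]])))
    mid=(A+B).mean(0)/2; print("centreline pt",mid)
    print(l[::5],q[::5])
    h=np.radians(95.7);u=np.array([np.cos(h),np.sin(h)]);w=np.array([-u[1],u[0]])
    print("lock lateral vs centreline mm",(np.array([.5296,.1047])-mid[:2])@w*1e3)
E
```

```text
[(0.75, array([ 73., 253.]), np.int64(3930)), (0.56, array([239.,  52.]), np.int64(15877))]
0.0 0.06596063929441101
0.016 0.05969974052087617
headings [96.88529842 96.96718551]
centreline pt [0.52239873 0.17938928 0.        ]
[(np.int64(239), np.float64(22.5)), (np.int64(241), np.float64(37.5)), (np.int64(241), np.float64(52.5)), (np.int64(243), np.float64(67.5))] [(np.int64(411), np.float64(22.5)), (np.int64(410), np.float64(37.5)), (np.int64(409), np.float64(52.5)), (np.int64(409), np.float64(67.5))]
lock lateral vs centreline mm 0.25245754306565776
```

```bash
python3 -m jog '{"translation":[[0.03,0,0],[0.07,0,0],[0.11,0,0],[0.15,0,0],[0.19,0,0],[0.23,0,0],[0.25,0,0],[0.25,0,0]],"yaw":[-0.004,-0.004,-0.004,-0.004,-0.004,-0.004,-0.004,-0.004],"jaw":[1,1,1,1,1,1,1,1]}'; python3 -c "
from h import *
rows([.5270,.1354],.006)"
```

```text
time: 8.78
position: [0.5271, 0.1286, 0.1885]
tool_rot: [2.098, 2.338, -0.0]
ft_force: [0.9, 0.7, -5.3]
grip_width: 0.71
grip_force: 25.0
tr [0.0337 0.0029 0.0016] yaw None q7 -0.428 tool y deg 6.2 tilt [-0. -0. -1.] t 8.775
```

```bash
python3 -m jog '{"translation":[[0.01,0,0],[0.02,0,0],[0.03,0,0],[0.037,0,0],[0.04,0,0],[0.04,0,0]],"yaw":[0,0,0,0,0,0],"jaw":[1,1,1,1,1,1]}'; python3 -c "
from h import *
rows([.5270,.1354],.006)"
```

```text
time: 9.52
position: [0.5264, 0.1357, 0.1885]
tool_rot: [2.099, 2.337, -0.001]
ft_force: [-0.8, -2.5, -3.2]
grip_width: 0.71
grip_force: 25.0
tr [-0.0016  0.0028  0.0016] yaw None q7 -0.444 tool y deg 6.13 tilt [-2.e-04 -1.e-03 -1.e+00] t 9.525
```

```bash
python3 -m jog '{"translation":[[0.006,0,0],[0.012,0,0],[0.016,0,0],[0.02,0,0],[0.02,0,0]],"yaw":[0,0,0,0,0],"jaw":[1,1,1,1,1]}'; python3 -c "
from h import *
rows([.5270,.1354],.006)"
```

```text
time: 10.15
position: [0.5265, 0.1367, 0.1886]
tool_rot: [2.099, 2.333, -0.008]
ft_force: [-0.6, -10.8, 0.3]
grip_width: 0.708
grip_force: 25.0
tr [-0.0067  0.0019  0.0022] yaw None q7 -0.452 tool y deg 6.04 tilt [-7.0e-04 -6.4e-03 -1.0e+00] t 10.15
```

```bash
python3 -m jog '{"translation":[[0.008,0,0],[0.012,0,0],[0.012,0,0]],"yaw":[0,0,0],"jaw":[1,1,1]}'; python3 -m jog '{"translation":[[-0.01,0,0],[-0.018,0,0],[-0.02,0,0],[-0.02,0,0],[-0.02,0,0],[-0.02,0,0]],"yaw":[0,0,0,0,0,0],"jaw":[1,1,1,0,0,0]}'; python3 -c "
from h import *
rows([.5240,.162],.04)"
```

```text
time: 10.52
position: [0.5265, 0.1373, 0.1887]
tool_rot: [2.098, 2.33, -0.012]
ft_force: [-0.6, -14.7, 2.8]
grip_width: 0.712
grip_force: 25.0
time: 11.28
position: [0.5261, 0.1394, 0.1891]
tool_rot: [-2.098, -2.338, -0.001]
ft_force: [-2.4, -1.5, 4.5]
grip_width: 0.823
grip_force: 20.8
tr [ 0.1137  0.0018 -0.1652] yaw None q7 -0.449 tool y deg 6.19 tilt [ 5.e-04  5.e-04 -1.e+00] t 11.275
```

```bash
python3 -m jog '{"translation":[[0,0,0],[0,0,-0.1],[0,0,-0.3],[0,0,-0.5],[0,0,-0.65],[0,0,-0.65],[0,0,-0.65]],"yaw":[0,0,0,0,0,0,0],"jaw":[0,0,0,0,0,0,0]}'; python3 - <<'E'
from h import *
c=cam("wrist"); v=c[0]["pixels"].copy()
C=[d for d in ctrl.silhouettes("cradle",c[0])]; print([(d["p"],d["at"],d["region"].sum()) for d in C])
L=ctrl.silhouettes("lock",c[0])[0]; print(L["p"],L["at"])
b,j=fit(c,L["region"],CASE+shk(),[.524,.163,1.68]); print("lock",np.round(b,4),np.degrees(b[2]),j)
C=max(C,key=lambda d:d["region"].sum())["region"]
a,i=fit(c,C|L["region"],crad()+CASE+shk(),[.524,.163,1.68]); print("joint",np.round(a,4),np.degrees(a[2]),i)
for P,x,col in((crad(),a,(0,255,0)),(CASE+shk(),b,(255,0,255))):
    cs,_=cv2.findContours(draw(c,P,x,1),1,1); cv2.drawContours(v,cs,-1,col,1)
for d in ctrl.silhouettes("dial",c[0])[:1]: print("dial",np.round(ray(c,[cv2.minAreaRect(cv2.findNonZero(d["region"].astype(np.uint8)))[0]],.0346),4))
cv2.imwrite("pics/w5.png",v)
rows(b[:2],.04)
E
```

```text
time: 12.15
position: [0.5258, 0.1388, 0.3185]
tool_rot: [2.098, 2.338, 0.0]
ft_force: [0.1, -0.0, 0.1]
grip_width: 0.999
grip_force: 0.0
[(0.92, [143.7, 269.0], np.int64(1742)), (0.65, [525.9, 0.0], np.int64(80)), (0.56, [328.6, 147.2], np.int64(6260))]
0.83 [325.6, 181.2]
lock [0.524  0.1596 1.6785] 96.17119235533949 0.9198094834259456
joint [0.5241 0.1599 1.681 ] 96.3162814167853 0.924884329771294
dial [[0.5243 0.1595 0.0346]]
tr [0.1056 0.0038 0.4764] yaw None q7 -0.338 tool y deg 6.17 tilt [-0.002 -0.    -1.   ] t 12.35
```

View pics/w5.png

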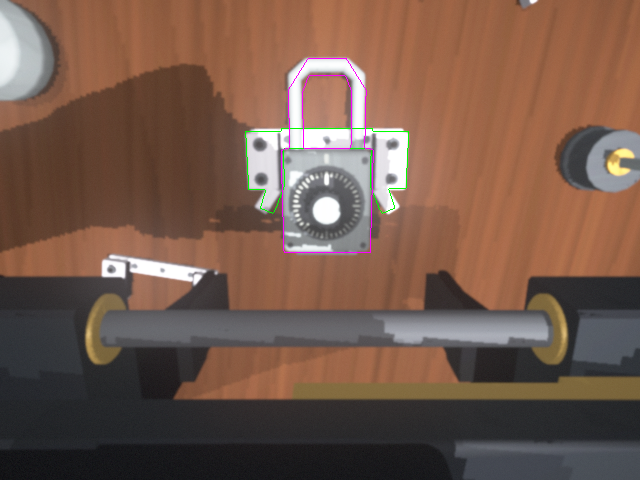

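The picture shows the lock seated in the largest cradle: case front at row 149 touches the stop bar, and the joint fit agrees to about 0.3 mm. Now go to the knob with the yaw backed off by 40°.

```bash
python3 -m jog '{"translation":[[0.05,0,0],[0.105,0.004,0.05],[0.105,0.004,0.15],[0.105,0.004,0.3],[0.105,0.004,0.42],[0.105,0.004,0.48],[0.105,0.004,0.49],[0.105,0.004,0.49]],"yaw":[-0.05,-0.1,-0.15,-0.2,-0.22,-0.22,-0.22,-0.22],"jaw":[0,0,0,0.2,0.4,0.5,0.5,0.5]}'; python3 -c "
from h import *
rows([.5242,.1597],.038)"
```

```text
time: 13.35
position: [0.525, 0.1598, 0.2211]
tool_rot: [1.184, 2.909, 0.001]
ft_force: [0.1, 0.5, 0.4]
grip_width: 0.543
grip_force: 0.0
tr [ 0.0023 -0.003   0.0046] yaw None q7 0.187 tool y deg 45.73 tilt [ 9.e-04  2.e-04 -1.e+00] t 13.35
```

```bash
python3 -m jog '{"translation":[[0.002,-0.003,0.002],[0.002,-0.003,0.002],[0.002,-0.003,0.002],[0.002,-0.003,0.002],[0.002,-0.003,0.002],[0.002,-0.003,0.002]],"yaw":[0,0,0,0,0,0],"jaw":[0.6,0.7,1,1,1,1]}' 12; python3 - <<'E'
from h import *
s=ctrl.get_state(); print(s["torque"],s["ft_force"])
c=cam("wrist"); cv2.imwrite("pics/k0.png",c[0]["pixels"])
print(proj(c,np.array([[.5242-.09*.109,.1597+.09*.994,.0185],[.5242,.1597,.03]])))
print([(round(d["p"],2),np.round(d["at"],1)) for d in ctrl.silhouettes("shackle",c[0])])
E
```

```text
time: 14.1
position: [0.5238, 0.159, 0.2204]
tool_rot: [-1.183, -2.91, 0.003]
ft_force: [-3.2, -1.9, 5.7]
grip_width: 0.268
grip_force: 12.0
[-0.51342697  0.59432731  0.04853701] [-3.15362858 -1.9232143   5.6859122 ]
[[455.35648696 131.00596959]
 [326.94671716 285.83894914]]
[(0.62, array([445.7, 139.5]))]
```

View pics/k0.png

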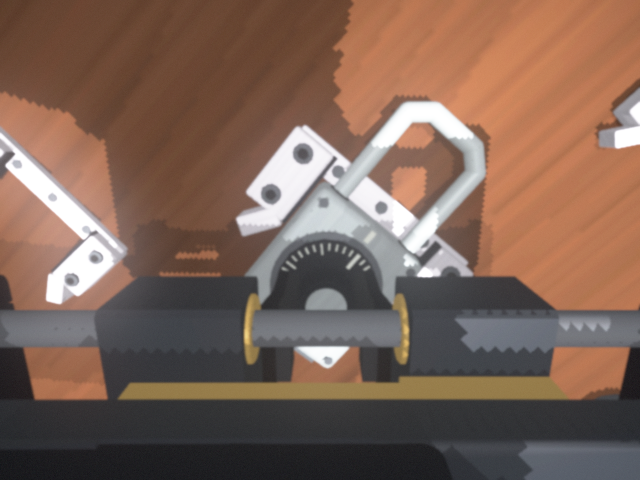

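Gripping the knob at width 23 mm; the shackle bar is at (430,108), the dial mark at (355,260), both nicely visible for watching the spring. Start turning.

```bash
cat >> h.py <<'E'
def chk():
    s=ctrl.get_state(); M=Ro.from_rotvec(s["tool_rot"]).as_matrix()
    print("tooly",np.degrees(np.arctan2(M[1,1],M[0,1])).round(2),"T",np.round(s["torque"],3),"F",np.round(s["ft_force"],1),"gw",round(s["grip_width"],3),"q7",round(s["joint_positions"][6],2),"t",s["time"])
    c=cam("wrist")
    for d in ctrl.silhouettes("shackle",c[0])[:1]:
        v,u=np.nonzero(d["region"]); P=ray(c,np.c_[u+.5,v+.5],.014)[:,:2]-[.5242,.1597]
        h=np.radians(96.25); x=P@[np.cos(h),np.sin(h)]; y=P@[-np.sin(h),np.cos(h)]
        b=(abs(y)<.009)&(x>.07); print("bar x inner/mid/outer mm",np.round(1e3*np.array([np.percentile(x[b],2),x[b].mean(),np.percentile(x[b],98)]),1),round(d["p"],2))
    return c
E
python3 -c "
from h import *
chk();chk()"
python3 -m jog '{"translation":[[0,0,0],[0,0,0],[0,0,0],[0,0,0],[0,0,0],[0,0,0],[0,0,0]],"yaw":[0.02,0.045,0.07,0.095,0.12,0.14,0.14],"jaw":[1,1,1,1,1,1,1]}'; python3 -c "
from h import *
chk()"
```

```text
tooly 45.74 T [-0.618  0.566  0.025] F [-4.3 -3.1  4.9] gw 0.269 q7 0.19 t 14.2
bar x inner/mid/outer mm [86.1 90.7 95.2] 0.85
tooly 45.74 T [-0.574  0.597  0.02 ] F [-3.4 -2.4  5.7] gw 0.27 q7 0.19 t 14.3
bar x inner/mid/outer mm [86.2 90.7 95.2] 0.7
time: 15.28
position: [0.5239, 0.1592, 0.2204]
tool_rot: [1.789, 2.582, -0.002]
ft_force: [-3.2, -2.0, 6.2]
grip_width: 0.271
grip_force: 12.0
tooly 20.59 T [-0.591  0.507  0.018] F [-3.2 -2.   6.2] gw 0.271 q7 -0.22 t 15.275
bar x inner/mid/outer mm [86.9 91.2 95.4] 0.61
```

```bash
python3 -m jog '{"translation":[[0,0,0],[0,0,0],[0,0,0]],"yaw":[0.02,0.04,0.04],"jaw":[1,1,1]}' >/dev/null; python3 -c "
from h import *
c=chk(); cv2.imwrite('pics/k1.png',c[0]['pixels'])"

```

```text
tooly 13.39 T [-0.575  0.474 -0.046] F [-2.5 -2.4  5.9] gw 0.264 q7 -0.33 t 15.75
bar x inner/mid/outer mm [86.6 91.  95.3] 0.56
```

View pics/k1.png

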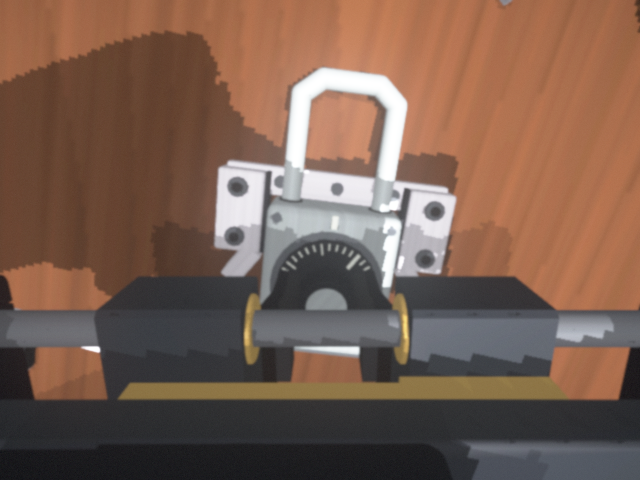

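The big dial mark is still at (355,260) in the camera frame, so the dial turns with the gripper. The shackle is not sprung yet. Continue.

```bash
python3 -m jog '{"translation":[[0,0,0],[0,0,0],[0,0,0]],"yaw":[0.02,0.04,0.04],"jaw":[1,1,1]}' >/dev/null; python3 -c "
from h import *
c=chk()"

```

```text
tooly 6.18 T [-0.592  0.415 -0.008] F [-3.1 -1.9  5.2] gw 0.263 q7 -0.45 t 16.225
bar x inner/mid/outer mm [87.6 91.7 95.9] 0.89
```

```bash
sleep 20; python3 -c "print()"
python3 -m jog '{"translation":[[0,0,0],[0,0,0],[0,0,0]],"yaw":[0.02,0.04,0.04],"jaw":[1,1,1]}' >/dev/null; python3 -c "
from h import *
c=chk()"
```

```text
tooly -0.98 T [-0.564  0.445 -0.003] F [-2.2 -2.4  6.3] gw 0.273 q7 -0.57 t 16.7
bar x inner/mid/outer mm [90.6 94.9 99.2] 0.67
```

```bash
python3 -m jog '{"translation":[[0,0,0]],"yaw":[0],"jaw":[1]}' >/dev/null; python3 -c "
from h import *
c=chk();c=chk(); cv2.imwrite('pics/k2.png',c[0]['pixels'][40:320,180:480])"

```

```text
tooly -0.95 T [-0.615  0.445  0.023] F [-2.8 -1.9  5.8] gw 0.269 q7 -0.57 t 16.925
bar x inner/mid/outer mm [90.4 94.8 99.2] 0.72
tooly -0.95 T [-0.589  0.492 -0.02 ] F [-1.5 -2.4  4.3] gw 0.268 q7 -0.57 t 17.025
bar x inner/mid/outer mm [90.7 94.9 99. ] 0.93
```

View pics/k2.png

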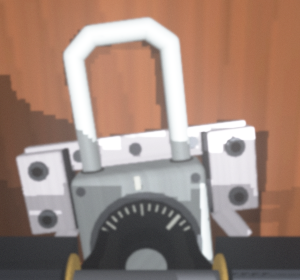

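The shackle has sprung: the bar moved from 90.7 to 94.9 mm and the torque is about 0. Release, rise and go to the bow.

```bash
python3 -m jog '{"translation":[[0,0,0],[0,0,0],[0,0,-0.1],[0,0,-0.3],[0,0,-0.4],[0,0,-0.4]],"yaw":[0,0,0,0,0.05,0.1],"jaw":[0.6,0.5,0.5,0.5,0.5,0.5]}'; python3 -c "
from h import *
rows([.5139,.2538],.1,np.radians(-83.75))"
```

```text
time: 17.88
position: [0.5248, 0.1602, 0.3038]
tool_rot: [2.561, 1.816, 0.008]
ft_force: [-0.5, -0.3, -0.2]
grip_width: 0.496
grip_force: 0.0
tr [ 0.4233 -0.2068  0.108 ] yaw 0.358 q7 -0.812 tool y deg -19.3 tilt [ 0.0057  0.0012 -1.    ] t 17.875
```

```bash
python3 -m jog '{"translation":[[0.1,-0.05,0],[0.2,-0.1,0],[0.3,-0.15,0],[0.4,-0.2,0],[0.423,-0.207,0],[0.423,-0.207,0],[0.423,-0.207,0],[0.423,-0.207,0]],"yaw":[0.055,0.11,0.165,0.22,0.275,0.33,0.357,0.357],"jaw":[0.65,0.65,0.65,0.65,0.65,0.65,0.65,0.65]}'; python3 - <<'E'
from h import *
c=chk()
v=c[0]["pixels"].copy()
p=[.5242,.1597,np.radians(96.25)]
cs,_=cv2.findContours(draw(c,CASE+shk(.0048),p,1),1,1); cv2.drawContours(v,cs,-1,(0,255,0),1)
for f in(-1,1):
    q=np.radians(96.25); B=np.array([.5139,.2538]); u=np.array([np.cos(q),np.sin(q)])
    print(proj(c,[[*(B+f*.015*u),.014]]))
cv2.imwrite("pics/b0.png",v)
rows([.5139,.2538],.004,np.radians(-83.75))
E
```

```text
time: 18.88
position: [0.5125, 0.2533, 0.3014]
tool_rot: [-3.135, -0.186, -0.002]
ft_force: [0.9, 0.5, 0.6]
grip_width: 0.35
grip_force: 0.0
tooly -83.21 T [-0.009 -0.082  0.012] F [0.9 0.5 0.6] gw 0.35 q7 -2.08 t 18.875
bar x inner/mid/outer mm [91.2 95.  99.2] 0.66
[[348.34590401 230.86848784]]
[[305.56004079 230.4639376 ]]
tr [ 0.0071 -0.0023  0.5737] yaw 0.0031 q7 -2.082 tool y deg -83.19 tilt [ 1.e-03  5.e-04 -1.e+00] t 18.975
```

View pics/b0.png

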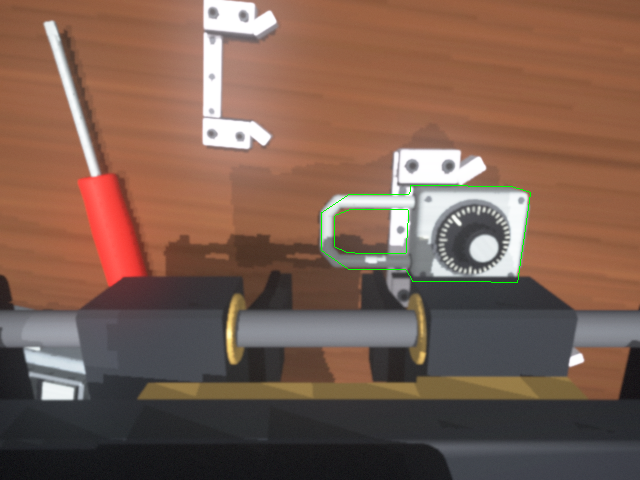

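The model overlay matches and the bow bar is at column ~328, between the open fingers. Descend.

```bash
python3 -m jog '{"translation":[[0.007,-0.002,0.1],[0.007,-0.002,0.2],[0.007,-0.002,0.3],[0.007,-0.002,0.4],[0.007,-0.002,0.48],[0.007,-0.002,0.54],[0.007,-0.002,0.57],[0.007,-0.002,0.57]],"yaw":[0.003,0.003,0.003,0.003,0.003,0.003,0.003,0.003],"jaw":[0.65,0.65,0.65,0.65,0.65,0.65,0.65,0.65]}'; python3 -m jog '{"translation":[[0,0,0],[0,0,0],[0,0,0],[0,0,0],[0,0,0]],"yaw":[0,0,0,0,0],"jaw":[0.8,0.85,0.9,1,1]}' 20;python3 -c "
from h import *
rows([.5139,.2538],.004,np.radians(-83.75))
chk()"
```

```text
time: 19.98
position: [0.5137, 0.2535, 0.186]
tool_rot: [3.137, 0.169, -0.0]
ft_force: [0.5, -0.7, -0.2]
grip_width: 0.35
grip_force: 0.0
time: 20.6
position: [0.5138, 0.2537, 0.1864]
tool_rot: [-3.137, -0.169, -0.001]
ft_force: [1.0, 0.9, 0.7]
grip_width: 0.094
grip_force: 20.0
tr [ 0.0005 -0.0005  0.0008] yaw -0.0005 q7 -2.163 tool y deg -83.83 tilt [ 4.e-04  4.e-04 -1.e+00] t 20.6
tooly -83.83 T [ 0.107 -0.044 -0.01 ] F [1.  0.9 0.7] gw 0.094 q7 -2.16 t 20.6
bar x inner/mid/outer mm [90.9 94.8 98.8] 0.67
```

```bash
python3 -m jog '{"translation":[[0,-0.005,0],[0,-0.012,0],[0,-0.02,0],[0,-0.027,0],[0,-0.034,0],[0,-0.04,0],[0,-0.04,0]],"yaw":[0,0,0,0,0,0,0],"jaw":[1,1,1,1,1,1,1]}' 30;python3 -c "
from h import *
rows([.5139,.2538],.004,np.radians(-83.75))
chk()"
```

```text
time: 21.58
position: [0.513, 0.2614, 0.1861]
tool_rot: [3.137, 0.169, 0.0]
ft_force: [1.1, -1.8, 1.7]
grip_width: 0.091
grip_force: 30.0
tr [ 0.0005  0.0381 -0.0006] yaw -0.0005 q7 -2.178 tool y deg -83.84 tilt [ 2.e-04 -2.e-04 -1.e+00] t 21.575
tooly -83.84 T [-0.303 -0.242  0.022] F [ 1.1 -1.8  1.7] gw 0.091 q7 -2.18 t 21.575
bar x inner/mid/outer mm [ 98.5 102.4 106.5] 0.87
```

```bash
python3 -m jog '{"translation":[[0,-0.005,0],[0,-0.01,0],[0,-0.012,0],[0,-0.012,0]],"yaw":[0,0,0,0],"jaw":[1,1,1,1]}';python3 -c "
from h import *
rows([.5139,.2538],.004,np.radians(-83.75))
chk()"
```

```text
time: 22.18
position: [0.513, 0.2623, 0.1858]
tool_rot: [3.134, 0.167, -0.001]
ft_force: [1.6, -5.4, 1.9]
grip_width: 0.086
grip_force: 30.0
tr [-0.0001  0.0425 -0.0021] yaw -0.0009 q7 -2.182 tool y deg -83.91 tilt [-3.0e-04 -2.7e-03 -1.0e+00] t 22.175
tooly -83.91 T [-1.175 -0.419  0.076] F [ 1.6 -5.4  1.9] gw 0.086 q7 -2.18 t 22.175
bar x inner/mid/outer mm [ 99.4 103.1 106.9] 0.76
```

```bash
python3 -m jog '{"translation":[[0,-0.005,0],[0,-0.008,0],[0,-0.008,0]],"yaw":[0,0,0],"jaw":[1,1,1]}';python3 -c "
from h import *
chk()"
```

```text
time: 22.65
position: [0.513, 0.2629, 0.1855]
tool_rot: [3.133, 0.166, -0.001]
ft_force: [2.3, -6.4, 1.7]
grip_width: 0.092
grip_force: 30.0
tooly -83.94 T [-1.656 -0.475  0.059] F [ 2.3 -6.4  1.7] gw 0.092 q7 -2.19 t 22.65
bar x inner/mid/outer mm [ 99.3 103.2 107.2] 0.66
```

The shackle is fully out: the bar went 90.3→103.2 mm and now holds against the end. Tighten the grip and lift the bow along an arc about the rear edge of the case.

```bash
python3 -m jog '{"translation":[[0,0.005,0],[0,0.005,-0.02],[0.0,0.01,-0.07],[0,0.02,-0.14],[0,0.035,-0.215],[0,0.06,-0.285],[0,0.09,-0.35],[0,0.09,-0.35]],"yaw":[0,0,0,0,0,0,0,0],"jaw":[1,1,1,1,1,1,1,1]}' 50;python3 - <<'E'
from h import *
rows([.5139,.2538],.004)
print(ctrl.get_state()["ft_force"],ctrl.get_state()["torque"])
for n in("wrist","scene"): cv2.imwrite(f"pics/l_{n}.png",cam(n)[0]["pixels"])
a=cv2.imread("pics/l_wrist.png");b=cv2.imread("pics/l_scene.png")[100:340,240:560]
cv2.imwrite("pics/l.png",np.hstack([cv2.resize(a,(400,300)),cv2.resize(b,(400,300))]))
E
```

```text
time: 23.75
position: [0.5149, 0.2474, 0.2577]
tool_rot: [-3.136, -0.167, -0.004]
ft_force: [-1.2, 0.2, -1.7]
grip_width: 0.088
grip_force: 50.0
tr [-0.0023 -0.0323  0.3574] yaw None q7 -2.107 tool y deg -83.9 tilt [ 2.3e-03  9.0e-04 -1.0e+00] t 23.75
[-1.17305277  0.15401669 -1.72834961] [ 0.33896756  0.12945726 -0.04576987]
```

View pics/l.png

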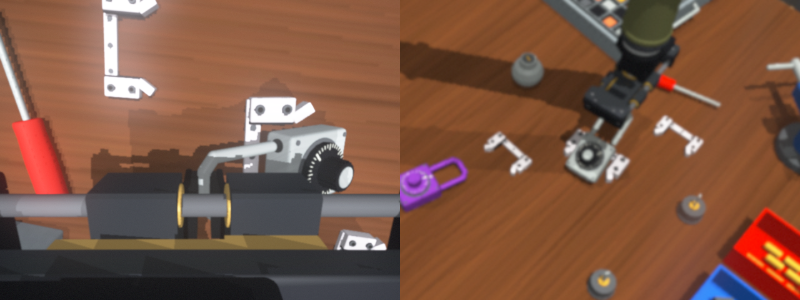

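The lock is tilting up out of the cradle with its rear edge on the bench, as planned. Continue the arc.

```bash
python3 -m jog '{"translation":[[0,0.035,-0.065],[0,0.08,-0.125],[0,0.13,-0.18],[0,0.185,-0.23],[0,0.245,-0.27],[0,0.31,-0.305],[0,0.38,-0.335],[0,0.45,-0.37]],"yaw":[0,0,0,0,0,0,0,0],"jaw":[1,1,1,1,1,1,1,1]}';python3 -m jog '{"translation":[[0,0.05,-0.04],[0,0.08,-0.1],[0,0.09,-0.2],[0,0.09,-0.3],[0,0.09,-0.4],[0,0.09,-0.5],[0,0.09,-0.6],[0,0.09,-0.7]],"yaw":[0,0,0,0,0,0,0,0],"jaw":[1,1,1,1,1,1,1,1]}'
python3 -m jog '{"translation":[[0,0,-0.08],[0,0,-0.16],[0,0,-0.24],[0,0,-0.3],[0,0,-0.3],[0,0,-0.3],[0,0,-0.3],[0,0,-0.3]],"yaw":[0,0,0,0,0,0,0,0],"jaw":[1,1,1,1,1,1,1,1]}'
python3 - <<'E'
from h import *
for n in("wrist","scene"): cv2.imwrite(f"pics/m_{n}.png",cam(n)[0]["pixels"])
a=cv2.imread("pics/m_wrist.png");b=cv2.imread("pics/m_scene.png")[0:360,200:680]
cv2.imwrite("pics/m.png",np.hstack([cv2.resize(a,(400,300)),cv2.resize(b,(400,300))]))
E
```

```text
time: 24.85
position: [0.524, 0.1569, 0.3303]
tool_rot: [3.137, 0.168, -0.001]
ft_force: [0.2, -0.2, -4.6]
grip_width: 0.084
grip_force: 50.0
time: 25.85
position: [0.5257, 0.1406, 0.4714]
tool_rot: [-3.137, -0.17, -0.001]
ft_force: [0.1, 0.7, -3.9]
grip_width: 0.087
grip_force: 50.0
time: 26.85
position: [0.526, 0.1401, 0.5296]
tool_rot: [3.137, 0.169, -0.002]
ft_force: [-0.8, 0.1, -5.7]
grip_width: 0.085
grip_force: 50.0
```

View pics/m.png

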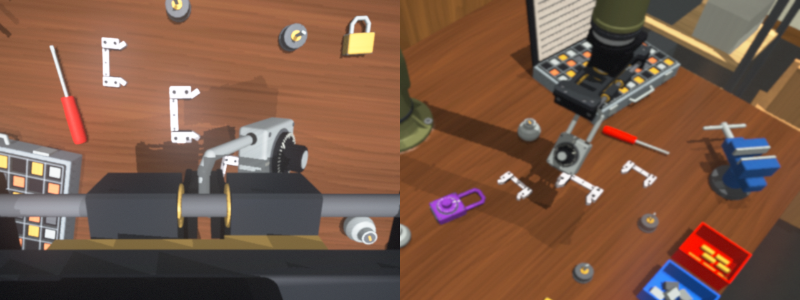

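The open lock is held by its bow, well over 10 cm up. Now let it settle and check that nothing creeps.

```bash
python3 - <<'E'
from h import *
c=cam("wrist");print([(np.round(d["at"],1),d["region"].sum()) for d in ctrl.silhouettes("lock",c[0])[:1]])
E
python3 -m jog '{"translation":[[0,0,0],[0,0,0],[0,0,0],[0,0,0],[0,0,0],[0,0,0],[0,0,0],[0,0,0]],"yaw":[0,0,0,0,0,0,0,0],"jaw":[1,1,1,1,1,1,1,1]}'
python3 - <<'E'
from h import *
d=cam("wrist"); print([(np.round(x["at"],1),x["region"].sum()) for x in ctrl.silhouettes("lock",d[0])[:1]])
p=cv2.imread("pics/m_wrist.png").astype(int); print("diff since settle", abs(p-d[0]["pixels"])[150:300].mean(), abs(p-d[0]["pixels"])[150:300].max())
E
```

```text
[(array([420.6, 240. ]), np.int64(10411))]
time: 28.05
position: [0.526, 0.1401, 0.5301]
tool_rot: [3.137, 0.169, -0.0]
ft_force: [-1.1, 0.3, -5.5]
grip_width: 0.088
grip_force: 50.0
[(array([421.3, 243.2]), np.int64(10526))]
diff since settle 1.7483368055555555 87
```

```bash
cat > cr.py <<'E'
from h import *
import sys
d=cam("wrist")[0]["pixels"]; a=cv2.imread("pics/m_wrist.png")
g=lambda x:cv2.cvtColor(x,6)[170:300,395:530].astype(np.float32)
print(cv2.phaseCorrelate(g(a),g(d)))
cv2.imwrite("pics/m_wrist.png",d)
E
python3 cr.py; python3 -m jog '{"translation":[[0,0,0],[0,0,0],[0,0,0],[0,0,0],[0,0,0],[0,0,0],[0,0,0],[0,0,0]],"yaw":[0,0,0,0,0,0,0,0],"jaw":[1,1,1,1,1,1,1,1]}' 60 >/dev/null
python3 cr.py;python3 -m jog '{"translation":[[0,0,0],[0,0,0],[0,0,0],[0,0,0],[0,0,0],[0,0,0],[0,0,0],[0,0,0]],"yaw":[0,0,0,0,0,0,0,0],"jaw":[1,1,1,1,1,1,1,1]}' >/dev/null
python3 cr.py
```

```text
((0.45255309574413616, 0.5492429812434096), 1.0119382193189916)
((0.5280667926793399, 0.46096026657282607), 0.9915739267189644)
((0.535858950611555, 0.5284066982598858), 1.0101674276385941)
```

```bash
python3 cr.py; python3 cr.py; python3 -c "
from bench import ctrl; s=ctrl.get_state(); print(s['time'],s['position'],s['ft_force'],s['grip_force'])"
```

```text
((0.5445503203468292, 0.4850390796900683), 1.0001853483432932)
((0.46849099390277615, 0.5238008124660638), 1.0141729157844197)
30.4 [0.5259777  0.14014946 0.53011814] [ 0.79448184 -0.45583674 -4.99085287] 59.98781103370675
```

The 0.5 px offset also shows between back-to-back frames, so it comes from the method (odd window size). The lock is holding still, so I'll hand in.

```bash
python3 -c "
from bench import ctrl; print(ctrl.close_job())"
```

```text
the job is handed in; nothing more can be done
None
```

I handed the job in at about 30 s: the padlock went fully home in the largest cradle, its dial caught after about 0.8 rad, the shackle was pulled right out (about 13 mm), and the open lock hangs still by its shackle about 20 cm above the bench.

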